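Step a ratcheted indexing table back to the relay board

TASK

The indexing table on the bench has been stepped past the relay board. Swing the ratchet pawl fully clear, turn the table back (clockwise seen from above) until the nest with the relay board has clicked in at the pointer, and then swing the pawl fully home into its notch again. Keep the parts upright in their nests and leave the other things on the bench alone.

Things in the scene. Friction and masses are not known exactly. Their poses are not given: they have to be found in the camera images.
- index_base: Fixed grey round base, 264 mm across, of the indexing table. Origin: centre of its underside, on the vertical turning axis. Its -x points at the steel pointer post (10 x 16 mm, 59 mm tall, 150 mm from the axis); its +y points at the pawl bracket (two steel cheeks 155 to 179 mm from the axis, 24 mm wide over both, 72 mm tall).
- index_table (a joint): Turning angle of the table, rad: 0 at the start, grows as it turns back (clockwise from above). Sprung detents every 1.047 rad: let go within 0.4 rad of one, it swings in by itself in about a second and rests within 0.03 rad of it. Turning takes up to 0.25 N m. With the pawl home it cannot turn back more than about 0.04 rad; forward it would click on.
- table_handle (a point): Grip point of the table's handle, an upright black bar 70 mm long (point x axis), 16 mm thick (point y), z = 81 to 117 mm, on a hub 36 mm across at the table's centre. The point lies on the turning axis, 14 mm below the bar's top, and turns with the table. Parts in the nests reach z = 74 mm at most, below the bar.
- pawl (a joint): Swing of the ratchet pawl, rad: 0 = fully home (tip down in a rim notch), 1.0 = fully clear (stop). Its level hinge pin runs along base x, 165 mm from the table axis on base +y, at z = 62 mm. Light (under 1 N); it tips home by itself below 0.3 rad, clear above 0.65 rad. Goes home only with a notch under it (table within 0.03 rad of a detent); else it stops on the rim at about 0.2 rad.
- pawl_knob (a point): Middle of the pawl's black knob, 18 mm across, 26 mm long along the rod that stands up from the hinge pin, 58 mm from the pin. Home: rod leans 25 degrees inward (point 140 mm from the table axis, z = 115 mm). Clear: 32 degrees outward (196 mm, z = 111 mm). Pinch it from above across base x and lead it along its arc, or push it outward and back inward.
- work_point (a point): Fixed centre of the nest position at the pointer: 78 mm from the table axis towards the pointer (base -x), on the disc's top, z = 42 mm. The turning disc is aluminium, 262 mm across, with six nests 60 degrees apart (centres 78 mm from the axis, 9 mm high dividers between) and a dark ratchet rim (radius 112 to 130 mm, top z = 52 mm) with six notches.
- relay_module: Relay board: circuit board 39 x 50 mm with two block relays, 23 mm high overall, lying loose in a nest. Origin: centre of its underside. At the start it is one or two nests past the pointer (60 or 120 degrees counterclockwise of it, seen from above).
- tip_tub: Round screw-top tub with black lid, 46 mm across, 26 mm high, loose in the other of these two nests. Origin: centre of its underside.
- flux_tin: Round closed tin, 53 mm across, 32 mm high, loose in the nest that stands at the pointer at the start. Origin: centre of its underside.
- solder_spool: Bystander: reel of solder, 53 mm across, 35 mm high, standing on the bench.
- adapter_block: Bystander: black adapter block, 44 x 103 x 31 mm, lying on the bench.
- battery_cell: Bystander: small battery cell, 14 mm thick, 50 mm long, lying on the bench.
There are look-alikes about, which are no part of the job. Leave any yellow look-alike of the relay_module alone.

How it is judged:
By the outcome, as a careful person would: the job done as asked, in the order asked, and still so for the second after the job is handed in, with the robot touching nothing.
It also fails if it takes over 69 s, if anything falls off the work surface, if the arm or the gripper's body presses on something with over 40 N, if the wrist force passes 120 N, or if a joint passes its speed limit or range.

ROBOT

A 6-joint arm with a two-finger parallel gripper is mounted at the origin on the work surface; the furniture and walls round the work are solid. World frame = base frame: x ahead of the robot, y to its left, z up, the work surface at z = 0. Lengths are in m, angles in rad, forces in N, time in s.
With the tool pointing down it reaches from about 0.325 to 0.9 m from the base axis. Payload 3.5 kg.
Tool frame: the origin (TCP) lies on the centre line of the jaws, within the pads' length; the fingertips stand 25 mm ahead of it and the grasp point (between the pads) lies 6 mm ahead of it (env.tips_ahead is the distance from the TCP to the fingertips, in m); z points along the fingers, y is the line along which they close (so a half turn about z gives the same grasp; the last joint's range is limited). The gripper opens to 85 mm and grips with 20 to 120 N. Pads are 22 mm wide; open, the fingers measure 114 mm over their backs; the gripper's body (76 mm by 85 mm) begins 54 mm behind the grasp point. The pads swing forward as they close: fully open they stand 13 mm farther back than shut.
Start: joints at [1.033, 0.276, -0.026, 1.268, 0, 1.467], TCP at [0.263, 0.567, 0.235] pointing down, gripper open.
Joint ranges: [-3.12, 3.12], [-0.85, 1.88], [-1.08, 1.24], [-1.95, 2.15], [-1.57, 1.53], [-3.14, 3.14]. Speed limits (rad/s): [2.57, 2.57, 3.14, 3.14, 3.14, 3.14].

INTERFACE

Orientations are given as a rotation vector (axis times angle).
In Python, from rig import env gives the robot as it stands. The module is installed in compiled form; this text tells all that it offers.
- The arm moves only by the shell command python3 -m creep 'ROWS'. ROWS is JSON, one flat list of numbers, 5 for each row, row after row: the shift along the tool's x, y, z in units of 25 mm (1.0 is 25 mm), then the turn about the tool's z in units of 6 degrees (1.0 is 6 degrees), then the opening, from -1 (shut) to 1 (fully open). In form: [tx, ty, tz, twist, grip, tx, ty, tz, twist, grip, ...]. A call has 1 to 10 rows; each row shifts and turns the commanded pose from where the row before left it, along the tool's axes as they then stand; what a row does not reach is not made up. A row lasts 1/12 s, in which the tool goes at most 41.7 mm and 7.16 degrees, less where a joint would pass 70% of its speed; a pose out of reach is approached as far as the arm can. A call is refused whole if a number of a shift passes 1 or a number of a turn 1, either way. A call with a gripper value outside its range is refused whole. The fingers move at their own pace and stop on an object; the grip force is fixed at half the most. Time passes only in rows, so rows that do not move let the fingers close. It gives the time, the measured TCP pose, the force, the opening and the grip force at its end, in the units of the state.
- env.state(): the state, without advancing time (a new reading comes with each control period).
- env.read_camera(name): name is "side" or "top" or "wrist"; returns a dict with "image" (420x560x3 uint8, red, green, blue), "camera_matrix" (3x3 intrinsics, pixels), "k1" (the pictures are not rectified: a ray, as slopes to the right and down, at radius r is drawn at 1 + k1 r^2 times it, then the intrinsics apply), "pose" (4x4, takes a point from camera to world coordinates). Camera axes: x right, y up, looking along -z (the intrinsics and any distortion apply to the point x, -y, -z); pixel columns grow to the right and rows downward; lengths in m; the calibration is good to about 2 mm. A picture is of the moment at which its call begins. There is no depth.
- env.close_job(): hands the job in; it is judged then, once.
The state is a dict: "t": time; "q": joint angles; "dq": joint speeds; "effort": joint torques, N m; "eef_pos": TCP position; "orientation": TCP orientation; "force": force on the tool from outside, world axes, zero at the start; "wrist_torque": the same for the moment, N m; "width": finger opening in m; "grip_force": force on a finger pad.
Only numpy, scipy, OpenCV 4.12 (cv2) and the standard library are available. Lean on these libraries where they do the work, as an engineer would, in place of code of your own. Each camera call takes 0.05 s, during which the arm holds its last target. There are 200 camera calls.

## Working session

There is one attempt and no reset: what is moved stays moved. The work goes in short steps, Python scripts to look and compute and a shell command to move; the robot and the scene stay as the last step left them, time stands still between calls to the robot, and variables do not carry over. Pictures are saved under pics/ and viewed, at most 10 in all, crops included, and the job is handed in when it is done.

```bash
mkdir -p pics; cat > h.py <<'E'
from rig import env
import numpy as np, cv2
from scipy.spatial.transform import Rotation as R
def cam(n,save=None):
    c=env.read_camera(n)
    if save: cv2.imwrite('pics/'+save,cv2.cvtColor(c['image'],cv2.COLOR_RGB2BGR))
    return c
def ray(c,uv):
    K=c['camera_matrix'];P=np.array(c['pose'])
    x=cv2.undistortPoints(np.array([[uv]],float),np.array(K),np.array([c['k1'],0,0,0.]))[0,0]
    return P[:3,3],P[:3,:3]@np.array([x[0],-x[1],-1])
def onz(c,uv,z):
    o,d=ray(c,uv);return o+d*(z-o[2])/d[2]
def proj(c,p):
    P=np.array(c['pose']);q=P[:3,:3].T@(np.array(p)-P[:3,3]);q=np.array([q[0],-q[1],-q[2]])
    return cv2.projectPoints(q[None],np.zeros(3),np.zeros(3),np.array(c['camera_matrix']),np.array([c['k1'],0,0,0.]))[0].ravel()
E
python3 - <<'E'
from h import *
for n in('top','side'):
    c=cam(n,n+'0.png');print(n,np.round(c['pose'],3).tolist(),np.round(c['camera_matrix'],1).tolist(),c['k1'])
s=env.state();print(s['eef_pos'],R.from_rotvec(s['orientation']).as_matrix().round(3).tolist(),s['width'],s['t'],env.tips_ahead)
E
```

```text
top [[0.029, 0.983, -0.18, 0.271], [-1.0, 0.028, -0.008, 0.063], [-0.003, 0.18, 0.984, 0.943], [0.0, 0.0, 0.0, 1.0]] [[389.3, 0.0, 279.2], [0.0, 389.3, 206.3], [0.0, 0.0, 1.0]] -0.06099090154633152
side [[-0.96, 0.161, -0.228, 0.207], [-0.279, -0.532, 0.8, 0.852], [0.008, 0.832, 0.555, 0.616], [0.0, 0.0, 0.0, 1.0]] [[514.0, 0.0, 277.9], [0.0, 514.0, 207.5], [0.0, 0.0, 1.0]] -0.14638997625576078
[0.26292766 0.56621544 0.23396576] [[-0.907, 0.421, -0.001], [0.421, 0.907, -0.002], [0.0, -0.002, -1.0]] 0.08551215622810111 0.1 0.025
```

View pics/top0.png

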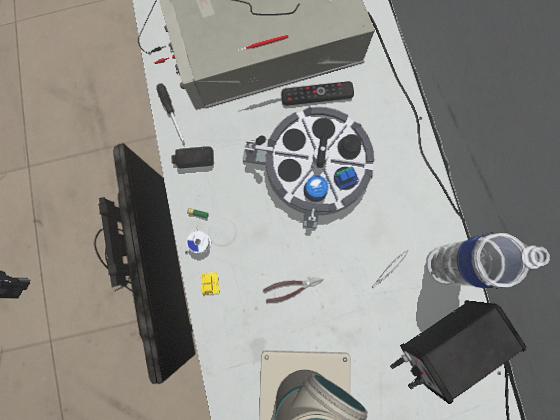

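View pics/side0.png

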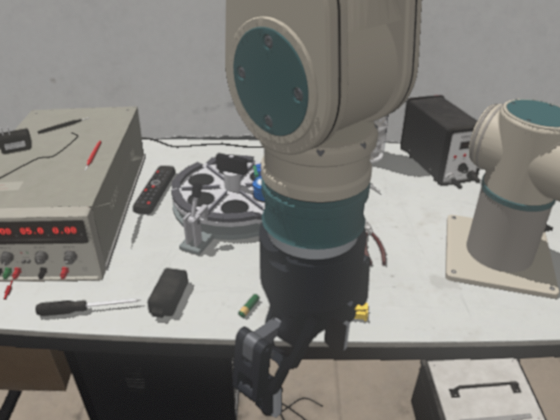

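```bash
python3 - <<'E'
from h import *
c=cam('top');I=cv2.cvtColor(c['image'],cv2.COLOR_RGB2BGR)
cv2.imwrite('pics/z.png',cv2.resize(I[95:240,230:400],None,fx=4,fy=4,interpolation=cv2.INTER_CUBIC))
E
```

```text
(no output)
```

View pics/z.png

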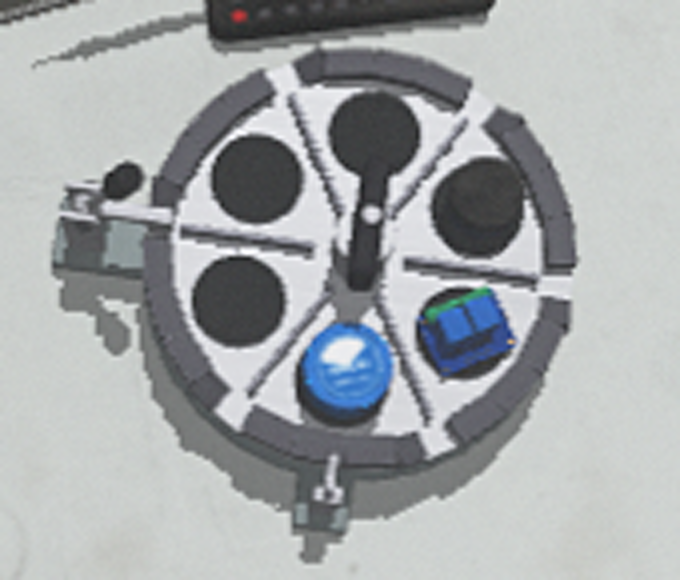

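```bash
python3 - <<'E'
from h import *
from scipy.optimize import least_squares
c=cam('top');f=lambda p:(p[0]/4+230-.375,p[1]/4+95-.375)
P=np.array([onz(c,f(p),.052)[:2] for p in [(310,54),(400,52),(440,70),(525,125),(560,180),(573,235),(205,125),(165,175),(150,250),(165,340)]])
r=least_squares(lambda x:np.hypot(*(P-x[:2]).T)-x[2],[.5,0,.13]);C=r.x;print('centre',C,r.fun.round(4))
print('handle dot',onz(c,f((371,214)),.117),'bar ends',onz(c,f((376,165)),.117),onz(c,f((362,285)),.117))
print('post',onz(c,f((333,460)),.059),'knob',onz(c,f((123,178)),.125), 'hinge', onz(c,f((82,203)),.072))
# notches at rim mid radius
N=[onz(c,f(p),.047)[:2] for p in [(284,80),(480,102),(555,287),(437,438),(233,408),(158,215)]]
for n in N:
    d=n-C[:2];print(np.degrees(np.arctan2(d[1],d[0])).round(1),np.hypot(*d).round(4))
for n,p,z in(('relay',(468,322),.065),('tin',(346,368),.074)):
    q=onz(c,f(p),z)[:2]-C[:2];print(n,np.degrees(np.arctan2(q[1],q[0])),np.hypot(*q))
E
```

```text
centre [ 0.55512456 -0.02482544  0.12794257] [ 0.0022  0.0025 -0.0017  0.0006  0.0002 -0.0015 -0.0039  0.0002 -0.0006
  0.002 ]
handle dot [ 0.55649465 -0.02242131  0.117     ] bar ends [ 0.58533319 -0.02503734  0.117     ] [ 0.5153744  -0.01774479  0.117     ]
post [ 0.4273851  -0.00760942  0.059     ] knob [0.57075737 0.11564895 0.125     ] hinge [0.57410527 0.14255534 0.072     ]
24.0 0.1208
-35.6 0.1225
-98.3 0.1166
-158.1 0.1194
141.9 0.1223
80.2 0.1253
relay -126.80176615917914 0.07499064117207872
tin 171.3659615393456 0.07753364450974794
```

```bash
python3 -m creep '[0,0,0,-1,0.6, 0,0,0,-1,0.6, 0,0,0,-0.9,0.6, -0.7,-0.8,0,0,0.6, -0.9,-1,0,0,0.6, -0.9,-1,0,0,0.6, -0.9,-1,0,0,0.6, -0.9,-1,0,0,0.6, -0.9,-1,0,0,0.6, -0.9,-1,0,0,0.6]'
python3 -m creep '[-0.9,-1,0,0,0.4, -0.9,-1,0,0,0.4, -0.9,-1,0,0,0.4, -0.9,-1,0,0,0.4, -0.9,-1,0,0,0.4, -0.9,-1,0,0,0.4, -0.9,-1,0,0,0.4, -0.6,-0.7,0,0,0.4, 0,0,0,0,0.4,0,0,0,0,0.4]'
cat > b.py <<'E'
from h import *
C=np.array([.5555,-.0235]);a=np.radians(-7.6)
bx=np.array([np.cos(a),np.sin(a)]);by=np.array([-bx[1],bx[0]])
def st():
    s=env.state();p=s['eef_pos'];d=p[:2]-C;M=R.from_rotvec(s['orientation']).as_matrix()
    print('t%.2f base x %.1f y %.1f z %.1f mm; tool y ang %.1f tilt %.3f'%(s['t'],d@bx*1e3,d@by*1e3,p[2]*1e3,np.degrees(np.arctan2(M[1,1],M[0,1])),M[2,2]),'w %.3f g %.1f F'%(s['width'],s['grip_force']),np.round(s['force'],1),'q6 %.2f'%s['q'][5])
E
python3 - <<'E'
from b import *
st();c=cam('wrist','w1.png')
E
```

```text
t: 1.03
eef_pos: [0.3927, 0.3769, 0.2349]
orientation: [-0.205, -3.135, 0.0]
force: [0.9, 0.7, 0.2]
width: 0.0685
grip_force: 0.0
t: 1.87
eef_pos: [0.5384, 0.1639, 0.2347]
orientation: [-0.21, -3.134, -0.0]
force: [-0.4, 0.6, 0.2]
width: 0.0597
grip_force: 0.0
t1.87 base x -41.8 y 183.5 z 234.7 mm; tool y ang 82.3 tilt -1.000 w 0.060 g 0.0 F [-0.4  0.6  0.2] q6 0.31
```

View pics/w1.png

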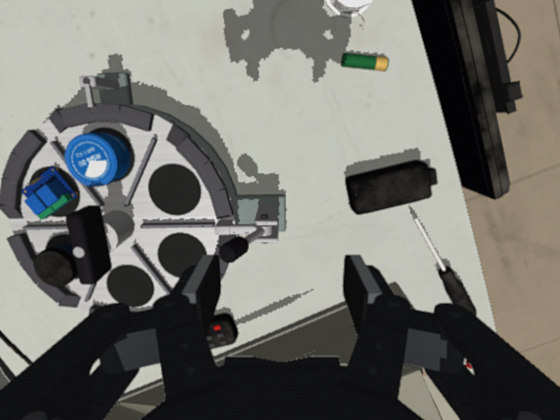

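```bash
python3 - <<'E'
from b import *
c=cam('wrist')
def sh(n,p):
    d=p[:2]-C;print(n,p.round(4),'base',d@bx,d@by)
for n,uv,z in(('dot',(80,252),.117),('bar end1',(84,207),.117),('bar end2',(86,282),.117),('knob top',(237,245),.122),('hinge',(265,230),.062),('post',(88,80),.059),('notch near',(226,230),.05)):
    sh(n,onz(c,uv,z))
t=cam('top')
def tri(a,b):
    o1,d1=ray(c,a);o2,d2=ray(t,b);k=np.linalg.lstsq(np.c_[d1,-d2],o2-o1,rcond=None)[0]
    p,q=o1+k[0]*d1,o2+k[1]*d2;return (p+q)/2,np.linalg.norm(p-q)
for n,a,b in(('dot',(80,252),(322.4,148.1)),('knob',(234,249),(260.4,139.6))):
    p,e=tri(a,b);sh(n,p);print(e)
E
```

```text
dot [ 0.5569 -0.0213  0.117 ] base 0.0010647330684539777 0.0023734651844872488
bar end1 [ 0.5165 -0.0043  0.117 ] base -0.041203966893250794 0.01385557386335834
bar end2 [ 0.587  -0.0254  0.117 ] base 0.03145212169134948 0.0022785874624749584
knob top [0.5663 0.1221 0.122 ] base -0.008545034760663546 0.14579298277688502
hinge [0.5773 0.142  0.062 ] base -0.0002869670108101135 0.16693621343973333
post [ 0.4069 -0.0032  0.059 ] base -0.14995655210454117 0.0005191720436090449
notch near [0.576  0.0984 0.05  ] base 0.004192577442974151 0.12351756139385613
dot [ 0.5574 -0.0227  0.1151] base 0.0017396361750813124 0.0010670817571443027
0.00031271148085738724
knob [0.5746 0.1164 0.1106] base 0.00046874717872461935 0.14123730249926444
0.0005064237821990391
```

```bash
sed -i 's/.5555,-.0235/.5570,-.0224/' b.py; python3 -m creep '[-0.85,-0.85,0,0,0.4, -0.85,-0.85,0,0,0.4, 0,0,0.7,0,0.4, 0,0,0.7,0,0.4, 0,0,0.7,0,0.4, 0,0,0.7,0,0.4, 0,0,0.7,0,0.4, 0,0,0.7,0,0.4, 0,0,0.6,0,0.4, 0,0,0,0,0.4]' | tail -3; python3 -c "from b import *;st()"
python3 -m creep '[0,0.4,0,0,0.4, 0,0.4,0,0,0.4, 0,0.4,0,0,0.4, 0,0.4,0,0,0.4, 0,0.4,0,0,0.4, 0,0.4,0,0,0.4, 0,0.2,0,0,0.4, 0,0,0,0,0.4]' | tail -3; python3 -c "from b import *;st();cam('wrist','w2.png')"
```

```text
force: [0.3, -0.1, -0.9]
width: 0.06
grip_force: 0.0
t2.85 base x -4.7 y 141.4 z 111.6 mm; tool y ang 82.6 tilt -1.000 w 0.060 g 0.0 F [ 0.3 -0.1 -0.9] q6 0.22
force: [-0.9, -0.1, -0.3]
width: 0.0596
grip_force: 0.0
t3.52 base x -1.0 y 207.3 z 115.2 mm; tool y ang 82.6 tilt -1.000 w 0.060 g 0.0 F [-0.9 -0.1 -0.3] q6 0.33
```

View pics/w2.png

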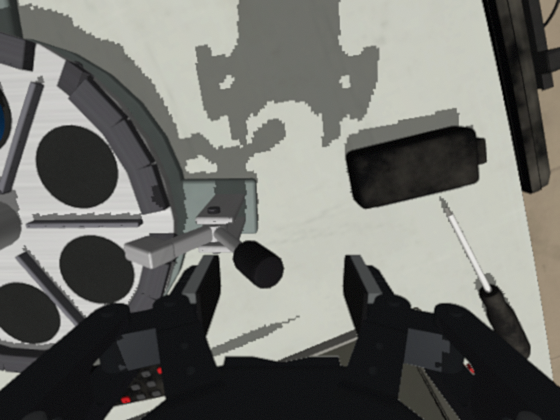

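```bash
python3 -m creep '[0,0,-1,0,0.4, 0,0,-1,0,0.4, 0,0,-1,0,0.4, 0,-0.9,0,0,0.4, 0,-1,0,0,0.4, 0,-1,0,0,0.4, 0,-1,0,0,0.4, 0,-1,0,0,0.4, 0,-1,0,0,0.4, 0,-1,0,0,0.4]' | tail -3
python3 -m creep '[0,-1,0,0,0.4, 0,-0.4,0,0,0.4, 0,0,0,0,0.4, 0,0,0,0,0.4]' | tail -3; python3 - <<'E'
from b import *
st();t=cam('top');w=cam('wrist','w3.png')
I=cv2.cvtColor(t['image'],cv2.COLOR_RGB2BGR)
cv2.imwrite('pics/z3.png',np.hstack([cv2.resize(I[95:240,230:400],None,fx=2.3,fy=2.3),cv2.resize(cv2.imread('pics/w3.png'),(400,333))]) if 0 else cv2.imread('pics/w3.png'))
E
```

```text
force: [0.0, -0.1, 0.2]
width: 0.0595
grip_force: 0.0
force: [0.4, 0.2, 0.1]
width: 0.0597
grip_force: 0.0
t4.73 base x -0.9 y -1.9 z 190.0 mm; tool y ang 82.4 tilt -1.000 w 0.060 g 0.0 F [0.4 0.2 0.1] q6 -0.03
```

View pics/w3.png

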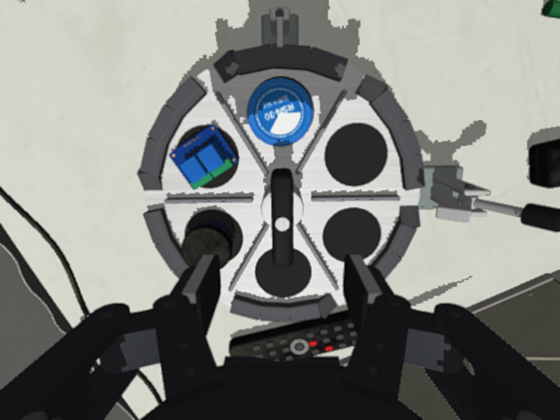

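```bash
python3 - <<'E'
from b import *
w=cam('wrist');d=onz(w,(282,224),.117)[:2]-C;print(d@bx,d@by)
for uv in((282,175),(277,262)):
    d=onz(w,uv,.117)[:2]-C;print(d@bx,d@by)
E
python3 -m creep '[0,0.06,0.7,0,0.4, 0,0,0.8,0,0.4, 0,0,0.8,0,0.4, 0,0,0.9,0,0.4, 0,0,0,0,0.4]' | tail -3; python3 -c "from b import *;st()"
```

```text
0.00012007322865181085 -0.0006035613233316705
-0.03515563381833691 -0.0007180462540555317
0.02988774168617959 -0.0042074292632832775
force: [-1.4, 0.2, -1.0]
width: 0.0596
grip_force: 0.0
t5.30 base x -4.6 y 1.0 z 105.6 mm; tool y ang 82.6 tilt -1.000 w 0.060 g 0.0 F [-1.4  0.2 -1. ] q6 -0.03
```

```bash
python3 -m creep '[0,-0.03,0,0,0.4, 0,0,0,0,0.4]' | tail -3; python3 -c "from b import *;st()"
python3 -m creep '[0,0,0,0,0, 0,0,0,0,-0.3, 0,0,0,0,-0.6, 0,0,0,0,-0.8, 0,0,0,0,-1, 0,0,0,0,-1, 0,0,0,0,-1, 0,0,0,0,-1]' | tail -3; python3 -c "from b import *;st()"
```

```text
force: [0.6, -0.0, 0.3]
width: 0.0597
grip_force: 0.0
t5.47 base x -0.1 y -0.4 z 110.9 mm; tool y ang 82.5 tilt -1.000 w 0.060 g 0.0 F [ 0.6 -0.   0.3] q6 -0.03
force: [-1.3, 0.7, 6.4]
width: 0.014
grip_force: 60.2
t6.13 base x 0.1 y -0.9 z 111.4 mm; tool y ang 82.5 tilt -1.000 w 0.014 g 60.2 F [-1.3  0.7  6.4] q6 -0.03
```

Gripped well. Turn clockwise 60°.

```bash
python3 -m creep '[0,0,0,0.2,-1, 0,0,0,0.4,-1, 0,0,0,0.5,-1, 0,0,0,0.5,-1, 0,0,0,0.5,-1, 0,0,0,0.5,-1, 0,0,0,0.5,-1, 0,0,0,0.5,-1, 0,0,0,0.5,-1, 0,0,0,0.5,-1]' | tail -3; python3 -c "from b import *;st()"
python3 -m creep '[0,0,0,0.5,-1, 0,0,0,0.5,-1, 0,0,0,0.5,-1, 0,0,0,0.5,-1, 0,0,0,0.5,-1, 0,0,0,0.5,-1, 0,0,0,0.5,-1, 0,0,0,0.5,-1, 0,0,0,0.5,-1, 0,0,0,0.5,-1]' | tail -3; python3 -c "from b import *;st()"
python3 -m creep '[0,0,0,0.4,-1, 0,0,0,0,-1, 0,0,0,0,-1]' | tail -3; python3 -c "from b import *;st();cam('wrist','w4.png')"
```

```text
force: [-1.5, 0.8, 6.9]
width: 0.0141
grip_force: 60.7
t6.97 base x 0.1 y -0.9 z 111.3 mm; tool y ang 54.9 tilt -1.000 w 0.014 g 60.7 F [-1.5  0.8  6.9] q6 0.46
force: [-1.8, 0.6, 6.5]
width: 0.0137
grip_force: 60.3
t7.80 base x 0.0 y -1.0 z 111.3 mm; tool y ang 24.8 tilt -1.000 w 0.014 g 60.3 F [-1.8  0.6  6.5] q6 0.98
force: [-1.6, 0.2, 5.0]
width: 0.0144
grip_force: 60.3
t8.05 base x 0.0 y -1.0 z 111.4 mm; tool y ang 22.5 tilt -1.000 w 0.014 g 60.3 F [-1.6  0.2  5. ] q6 1.02
```

View pics/w4.png

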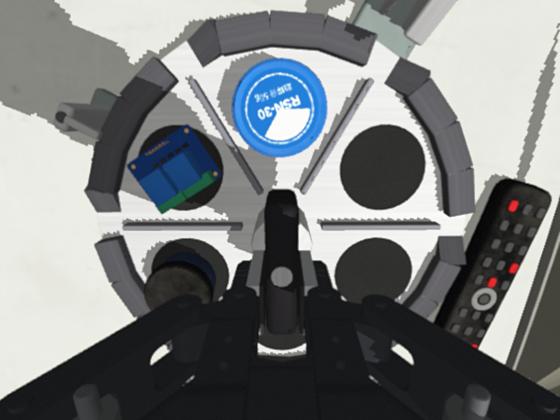

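```bash
python3 -m creep '[0,0,0,0,-0.6, 0,0,0,0,-0.2, 0,0,0,0,0.2, 0,0,0,0,0.4, 0,0,0,0,0.4, 0,0,-0.7,0,0.4, 0,0,-0.9,0,0.4, 0,0,-0.9,0,0.4, 0,0,-0.8,0,0.4, 0,0,0,-1,0.4]' | tail -3
python3 -m creep '[0,0,0,-1,0.4, 0,0,0,-1,0.4, 0,0,0,-1,0.4, 0,0,0,-1,0.4, 0,0,0,-1,0.4, 0,0,0,-1,0.4, 0,0,0,-1,0.4, 0,0,0,-1,0.4, 0,0,0,-1,0.4, 0,0,0,0,0.4]' | tail -3
python3 -c "from b import *;st();cam('wrist','w5.png')"
```

```text
force: [1.2, -0.6, 1.4]
width: 0.0596
grip_force: 0.0
force: [0.2, -0.6, -0.1]
width: 0.0597
grip_force: 0.0
t9.77 base x -0.9 y -1.0 z 192.3 mm; tool y ang 82.6 tilt -1.000 w 0.060 g 0.0 F [ 0.2 -0.6 -0.1] q6 -0.03
```

View pics/w5.png

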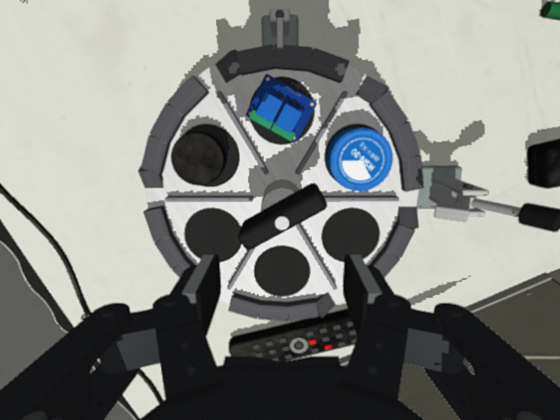

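```bash
python3 -m creep '[0,0.9,0,0,0.4, 0,1,0,0,0.4, 0,1,0,0,0.4, 0,1,0,0,0.4, 0,1,0,0,0.4, 0,1,0,0,0.4, 0,1,0,0,0.4, 0,1,0,0,0.4, 0,0.1,0,0,0.4, 0,0,0,0,0.4]' | tail -3
python3 -m creep '[0,0,0.7,0,0.4, 0,0,0.8,0,0.4, 0,0,0.8,0,0.4, 0,0,0.8,0,0.4, 0,0,0,0,0.4, 0,0,0,0,0.4]' | tail -3;python3 -c "from b import *;st()"
python3 -m creep '[0,-0.4,0,0,0.4, 0,-0.4,0,0,0.4, 0,-0.4,0,0,0.4, 0,-0.4,0,0,0.4, 0,-0.4,0,0,0.4, 0,-0.4,0,0,0.4, 0,-0.4,0,0,0.4, 0,-0.1,0,0,0.4, 0,0,0,0,0.4, 0,0,0,0,0.4]' | tail -3;python3 -c "from b import *;st()"
python3 -m creep '[0,0.3,0,0,0.4, 0,0.25,0,0,0.4, 0,0,-0.8,0,0.4, 0,0,-0.9,0,0.4, 0,0,-0.9,0,0.4, 0,0,-0.8,0,0.4, 0,1,-0.4,0,0.4, 0,1,0,0,0.4, 0,0,0,0,0.4]' | tail -3
python3 -c "from b import *;st();cam('wrist','w6.png')"
```

```text
force: [0.1, -0.3, -0.1]
width: 0.0598
grip_force: 0.0
force: [0.3, -0.3, -0.0]
width: 0.0597
grip_force: 0.0
t11.15 base x -2.3 y 197.6 z 113.9 mm; tool y ang 82.4 tilt -1.000 w 0.060 g 0.0 F [ 0.3 -0.3 -0. ] q6 0.32
force: [-18.4, -2.5, 54.2]
width: 0.06
grip_force: 26.9
t11.98 base x 2.8 y 127.5 z 128.7 mm; tool y ang 82.6 tilt -1.000 w 0.060 g 26.9 F [-18.4  -2.5  54.2] q6 0.20
force: [0.3, -0.1, -0.1]
width: 0.0595
grip_force: 0.0
t12.73 base x 0.8 y 192.6 z 213.3 mm; tool y ang 82.6 tilt -1.000 w 0.059 g 0.0 F [ 0.3 -0.1 -0.1] q6 0.30
```

View pics/w6.png

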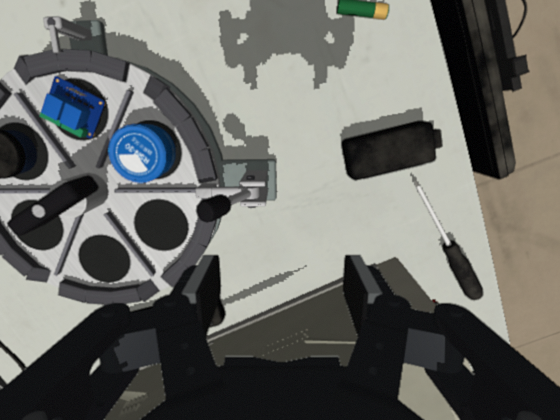

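```bash
python3 - <<'E'
from b import *
w=cam('wrist');t=cam('top')
I=w['image'];J=cv2.cvtColor(t['image'],cv2.COLOR_RGB2BGR)
for a in(0,.1,.2,.3):
    l=np.radians(-25)+a
    for k in(.045,.058,.071):
        y=.165+k*np.sin(l);p=np.r_[C+by*y,.062+k*np.cos(l)];print(a,k,'w',proj(w,p).round(1),'t',proj(t,p).round(1))
d=lambda uv,z:(onz(w,uv,z)[:2]-C)
for n,uv,z in(('dot',(39,211),.117),('divider in',(119,187),.051),('divider out',(206,187),.051),('rimnotch',(215,187),.052)):
    q=d(uv,z);print(n,q@bx,q@by)
A=cv2.resize(cv2.cvtColor(I,cv2.COLOR_RGB2BGR)[110:260,120:300],None,fx=2.2,fy=2.2,interpolation=cv2.INTER_CUBIC)
B=cv2.resize(J[100:250,230:410],None,fx=2.2,fy=2.2,interpolation=cv2.INTER_CUBIC)
cv2.imwrite('pics/z6.png',np.hstack([A,B]))
E
```

```text
0 0.045 w [226.8 207.7] t [258.  140.2]
0 0.058 w [217.4 211.9] t [260.2 138.7]
0 0.071 w [207.1 216.5] t [262.3 137.2]
0.1 0.045 w [231.6 208.3] t [256.2 139.6]
0.1 0.058 w [223.7 212.8] t [257.7 138. ]
0.1 0.071 w [215.1 217.7] t [259.3 136.3]
0.2 0.045 w [236.6 208.8] t [254.3 139.1]
0.2 0.058 w [230.5 213.4] t [255.2 137.4]
0.2 0.071 w [223.8 218.5] t [256.2 135.5]
0.3 0.045 w [241.9 209.1] t [252.3 138.7]
0.3 0.058 w [237.7 213.9] t [252.7 136.8]
0.3 0.071 w [232.9 219.1] t [253.1 134.8]
dot -0.0010447953060131448 -0.0021901880406755086
divider in -0.005663662262113802 0.031036765264913398
divider out -0.005738047756001025 0.11729768168565763
rimnotch -0.00597893749739922 0.1263338544837276
```

View pics/z6.png

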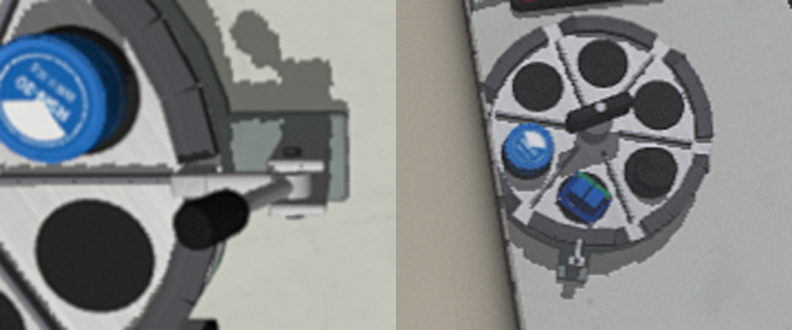

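```bash
python3 -m creep '[0,0,0,0,0.4, 0,0,0,0,0.4, 0,0,0,0,0.4, 0,0,0,0,0.4, 0,0,0,0,0.4, 0,0,0,0,0.4]' | tail -3; python3 -c "from rig import env;print(env.close_job())"
```

```text
force: [-0.6, 0.0, 0.0]
width: 0.0597
grip_force: 0.0
the job is handed in; nothing more can be done
None
```

I swung the pawl clear, turned the table back 60° so the relay board's nest sits at the pointer, put the pawl back home in its notch (confirmed by camera), and handed the job in at about 13 s; the final push on the pawl knob reached 54 N upward at the wrist, through the fingers rather than the gripper's body and under the 120 N limit, and no verdict came back.

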